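Plug the fixture, then hold the offset lever level over it

ROBOT

A 7-joint arm with a two-finger parallel gripper is mounted at the origin on the work surface; the furniture and walls round the work are solid. World frame = base frame: x ahead of the robot, y to its left, z up, the work surface at z = 0. Lengths are in m, angles in degrees, forces in N, time in s.
With the tool pointing down it reaches from about 0.425 to 0.875 m from the base axis. Payload 4.7 kg.
Tool frame: the origin (TCP) lies between the finger pads; the fingertips stand 8 mm ahead of it and the grasp point (between the pads) lies 11 mm behind it (env.tip_extent is the distance from the TCP to the fingertips, in m); z points along the fingers, y is the line along which they close (so a half turn about z gives the same grasp; the last joint's range is limited). The gripper opens to 87 mm and grips with 3 to 60 N. Pads are 19 mm wide; open, the fingers measure 117 mm over their backs; the gripper's body (75 mm by 190 mm) begins 51 mm behind the grasp point.
Start: joints at [65.552, 18.392, -4.016, 83.108, 1.295, 78.541, -3.26], TCP at [0.277, -0.588, 0.231] pointing down, gripper open.
Joint ranges: [-163.93, 163.93], [-17.29, 119.83], [-79.2, 71.16], [3.27, 140.29], [-89.18, 269.18], [5.43, 117.66], [-154.24, 154.24]. Speed limits (degrees/s): [147.25, 147.25, 180, 180, 180, 180, 180].

INTERFACE

Orientations are given as [roll, pitch, yaw] about the fixed x, y, z axes, in that order (R = Rz(yaw) Ry(pitch) Rx(roll)).
In Python, from cell import sensors, vision, workorder, env gives the robot as it stands.
- The arm moves only by the tool drive_tool, never from a script. Its argument "moves" is a list of rows, each an object of numbers: "x", "y", "z": the shift along the tool's x, y, z in mm; "rx", "ry", "rz": the turn, a rotation vector about the tool's x, y, z in rad; "fingers": the closure, from -1 (fully open) to 1 (shut). In form: [{"x": .., "y": .., "z": .., "rx": .., "ry": .., "rz": .., "fingers": ..}, ...]. A call has 1 to 20 rows; each row is the pose to reach, as a shift and turn from the pose commanded when the call began, along the tool's axes at that moment; what a row does not reach only later rows make up. A row lasts 1/8 s, in which the tool goes at most 62.5 mm and 10.7 degrees, less where a joint would pass 70% of its speed; a pose out of reach is approached as far as the arm can. A call with a gripper value outside its range is refused whole. The fingers move at their own pace and stop on an object; "force" is the grip in N (left out, the last holds). Time passes only in rows, so rows that repeat a pose let the fingers close. It gives the time, the measured TCP pose, the force, the opening and the grip force at its end, in the units of the state.
- sensors.get_obs(): the state, without advancing time (a new reading comes with each control period).
- vision.read_camera(name): name is "scene" or "top"; returns a dict with "image" (400x640x3 uint8, red, green, blue), "fx", "fy", "cx", "cy" (pixels), "R" (3x3) and "t" (3): a world point X has camera coordinates R X + t. Camera axes: x right, y down, z forward; pixel columns grow to the right and rows downward; lengths in m; the calibration is good to about 2 mm. A picture is of the moment at which its call begins. There is no depth.
- workorder.sign_off(): hands the job in; it is judged then, once.
The state is a dict: "time_s": time; "qpos": joint angles; "joint_velocities": joint speeds; "effort": joint torques, N m; "tool_pos": TCP position; "tool_rot": TCP orientation; "force": force on the tool from outside, world axes, zero at the start; "wrist_torque": the same for the moment, N m; "grip_width": finger opening in m; "grasp_force": force on a finger pad.
Only numpy, scipy, OpenCV 4.12 (cv2) and the standard library are available. Lean on these libraries where they do the work, as an engineer would, in place of code of your own. Each camera call takes 0.05 s, during which the arm holds its last target. There are 200 camera calls.

TASK

Take the tapered steel plug out of its black storage block, seat it fully home in the flared neck of the inspection fixture and let go of it. Then pick up the cast offset lever by its balance point and hold it level and still above the fixture, ready to be lowered: big hub straight over the plug, small end straight over the rest post, a few centimetres of air between hub and plug. Finish while still holding the lever there, with the plug still home, and leave the loupe, bushing and ring gauge alone.

Things in the scene. Friction and masses are not known exactly. Their poses are not given: they have to be found in the camera images.
- fixture: Fixed inspection fixture: dark steel base plate 230 x 70 x 14 mm with a flared steel neck at its -x end and a rest post at its +x end. Origin: centre of the plate's underside; x runs along the plate from neck to post, z up. It does not move during the job; place and yaw differ from start to start.
- neck_mouth (a point): Centre of the fixture neck's open top: on the fixture's centre line 85 mm towards -x from its origin, 50 mm above the bench. The neck stands 36 mm over the plate, 57 mm across outside at the mouth; its tapered bore is 29 mm across at the mouth and 20 mm at the bottom, about 1.5 mm wider all round than the plug.
- post_top (a point): Tip of the rest post's locating pin, 85 mm towards +x from the fixture's origin (170 mm from the neck axis), 68 mm above the bench. The post is 22 mm across and its shoulder 56 mm above the bench; the pin is 8 mm across and 12 mm tall.
- plug_block: Fixed black plastic storage block 50 x 50 x 36 mm with a through hole 29 mm across, in which the plug stands at the start. Origin: centre of its underside.
- plug: Loose round tapered steel plug, 0.12 kg, 70 mm tall. Origin: centre of its small foot; z up its axis. Taper 18 mm across at the foot, 25 mm at 30 mm up; collar 36 mm across from 30 to 36 mm; grip nose 16 mm across from 36 to 70 mm. It starts upright in the storage block, collar on the block's top (foot 6 mm above the bench). Home in the neck, its collar rests on the neck's rim.
- plug_collar (a point): Centre of the underside of the plug's collar, 30 mm above the plug's foot; meets the neck mouth when the plug is home.
- plug_tip (a point): Top of the plug's nose, 70 mm above its foot; 90 mm above the bench when the plug is home.
- lever: Loose grey cast offset lever, about 0.55 kg, 34 mm thick, flat on the bench. Origin: centre of the big hub's underside; x points along the arm to the small end, z up. Hub 50 mm across, bore 19 mm; small end 24 mm across, 170 mm from the hub axis; between them a straight arm 14 mm wide, 16 mm high (9 to 25 mm above the underside) with flat upright sides to grip.
- lever_end (a point): Centre of the underside of the lever's small end, on the axis of its bore (10 mm across), 170 mm along the lever's x from the hub axis.
- lever_balance (a point): The lever's balance point (centre of mass), inside the arm, 44 mm along the lever's x from the hub axis and 17 mm above the lever's underside.
- loupe: Bystander: black loupe 37 mm across, 35 mm tall, standing on the bench. Origin: centre of its underside. Leave alone.
- bushing: Bystander: bronze bushing with a collar, 45 mm across, 37 mm tall. Origin: centre of its underside. Leave alone.
- ring_gauge: Bystander: steel setting ring 60 mm across, 16 mm thick, lying flat. Origin: centre of its underside. Leave alone.

How it is judged (in metres and radians):
On the way, in this order (a step that is already met when the one before it is completed fails the run):
1. the plug is fully home and upright in the fixture's neck and let go of, the lever not yet lifted (horizontal distance between plug_collar and neck_mouth below 0.0035 m and z of plug_collar in the frame of neck_mouth between -0.003 and 0.003 m and angle between plug's own z axis and vertical below 0.06 rad and contact force between the fingers and plug below 0.1 N and height (world z) of lever below 0.02 m), for 0.2 s.
2. the lever is lifted clear of the bench in the fingers, gripped at its balance point (contact force between the fingers and lever above 1 N and x of the grasp point in the frame of lever between 0.024 and 0.064 m and height (world z) of lever above 0.04 m and height (world z) of lever_end above 0.03 m), for 0.2 s.
At the end, for the whole second after the job is handed in: Plug home in the neck (3 mm in height, 3.5 mm sideways, lean under 0.06 rad), untouched; lever held still by the fingers alone within 20 mm of its balance point, level within 0.1 rad, hub within 10 mm of the plug axis and 10 to 70 mm over its tip, small end within 15 mm of the post axis (horizontal distance between plug_collar and neck_mouth below 0.0035 m and z of plug_collar in the frame of neck_mouth between -0.003 and 0.003 m and angle between plug's own z axis and vertical below 0.06 rad and contact force between the fingers and lever above 1 N and x of the grasp point in the frame of lever between 0.024 and 0.064 m and contact force between each of the fingers, lever and plug below 0.1 N and angle between lever's own z axis and vertical below 0.1 rad and horizontal distance between lever and plug_tip below 0.01 m and horizontal distance between lever_end and post_top below 0.015 m and z of lever in the frame of neck_mouth between 0.05 and 0.11 m and contact force between lever and fixture below 0.1 N and linear speed of lever below 0.02 m/s and angular speed of lever below 0.15 rad/s); the arm keeps its last pose, push and grip.
It fails at once if a bystander (loupe, bushing or ring gauge) is moved by more than 20 mm (distance of any of loupe, bushing, ring_gauge from where it was at the start of the episode above 0.02 m).
It also fails if it takes over 64 s, if anything falls off the work surface, if the arm or the gripper's body presses on something with over 40 N, if the wrist force passes 120 N, or if a joint passes its speed limit or range.

## Working session

There is one attempt and no reset: what is moved stays moved. The work goes in short steps, Python scripts to look and compute and a tool call to move; the robot and the scene stay as the last step left them, time stands still between calls to the robot, and variables do not carry over. Pictures are saved under pics/ and viewed, at most 10 in all, crops included, and the job is handed in when it is done.

Besides the shell and the picture viewer there is one more tool, called after "Call:" by a JSON object that holds its "api" and its "payload". drive_tool: Moves the arm, as the interface text tells. Its arguments: {"type":"object","properties":{"moves":{"type":"array"},"force":{"type":"number"}},"required":["moves"]}

```bash
mkdir -p pics && ls && cat > h.py <<'E'
import numpy as np, cv2
from cell import sensors, vision, workorder, env
def ray(c,u,v):
    d=c["R"].T@np.array([(u-c["cx"])/c["fx"],(v-c["cy"])/c["fy"],1.0]); return -c["R"].T@c["t"], d
def onz(c,u,v,z):
    o,d=ray(c,u,v); return o+d*(z-o[2])/d[2]
def proj(c,X):
    p=c["R"]@np.asarray(X,float)+c["t"]; return np.array([c["fx"]*p[0]/p[2]+c["cx"],c["fy"]*p[1]/p[2]+c["cy"]])
E
python3 - <<'E'
from h import *
for n in("top","scene"):
    c=vision.read_camera(n); cv2.imwrite(f"pics/{n}0.png",c["image"][:,:,::-1]); print(n,c["fx"],-c["R"].T@c["t"],c["R"].round(2).tolist())
o=sensors.get_obs(); print({k:np.round(v,3) for k,v in o.items()})
E
```

```text
pics
top 372.5035746598483 [ 0.52221224 -0.01095458  1.00271222] [[-0.02, -1.0, 0.02], [-1.0, 0.02, -0.05], [0.05, -0.02, -1.0]]
scene 449.29154468061756 [-0.04564004  0.16422239  0.9852601 ] [[-0.25, -0.97, 0.01], [-0.78, 0.2, -0.59], [0.57, -0.16, -0.81]]
{'time_s': np.float64(0.1), 'qpos': array([65.554, 18.434, -4.015, 83.166,  1.296, 78.541, -3.261]), 'joint_velocities': array([ 0.072, -0.117,  0.009, -0.128, -0.156, -0.027,  0.115]), 'effort': array([-1.0000e-03, -4.9257e+01, -4.0600e-01, -3.1340e+01, -6.4000e-02,
        4.0000e-02,  0.0000e+00]), 'tool_pos': array([ 0.277, -0.587,  0.23 ]), 'tool_rot': array([-1.79904e+02,  6.00000e-03,  2.52550e+01]), 'force': array([ 0.936, -1.118,  0.663]), 'wrist_torque': array([-0.028, -0.011,  0.017]), 'grasp_force': np.float64(0.0), 'grip_width': np.float64(0.087)}
```

View pics/top0.png

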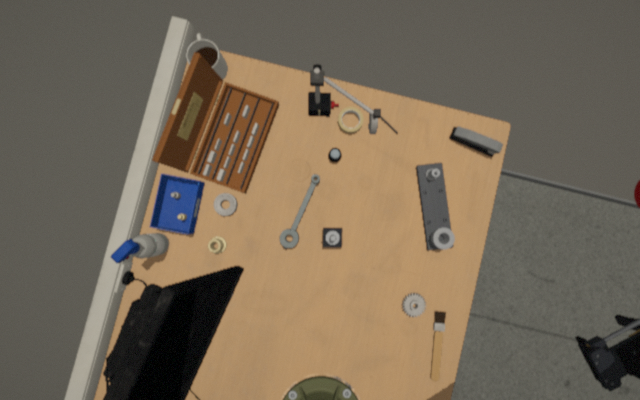

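View pics/scene0.png

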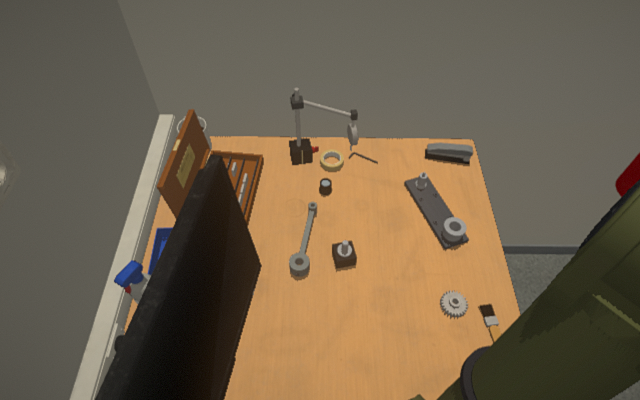

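The top view shows the lever hub at (289,239), its small end at (316,180), the block and plug at (332,238), the neck at (442,238) and the post at (434,174). The loupe is at (335,155), and a tall monitor stands to the left. Next I'll zoom in to measure.

```bash
python3 - <<'E'
import cv2
a=cv2.imread("pics/top0.png");b=cv2.imread("pics/scene0.png")
cv2.imwrite("pics/tc.png",cv2.resize(a[150:265,270:465],None,fx=4,fy=4,interpolation=cv2.INTER_CUBIC))
cv2.imwrite("pics/sc.png",cv2.resize(b[165:285,280:480],None,fx=4,fy=4,interpolation=cv2.INTER_CUBIC))
E
```

```text
(no output)
```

View pics/tc.png

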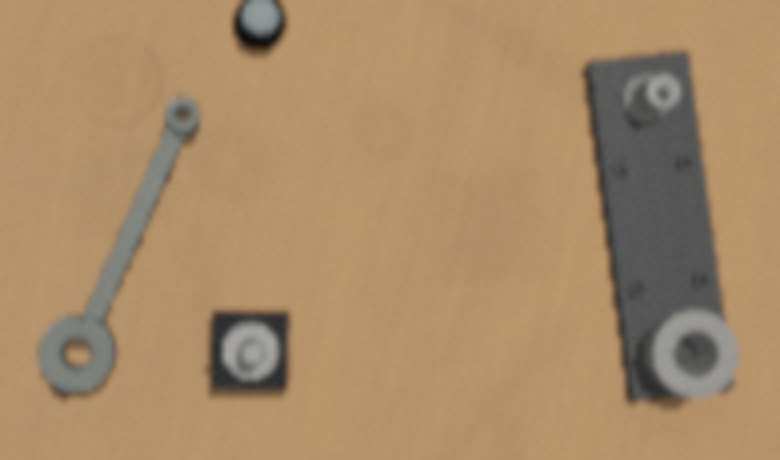

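View pics/sc.png

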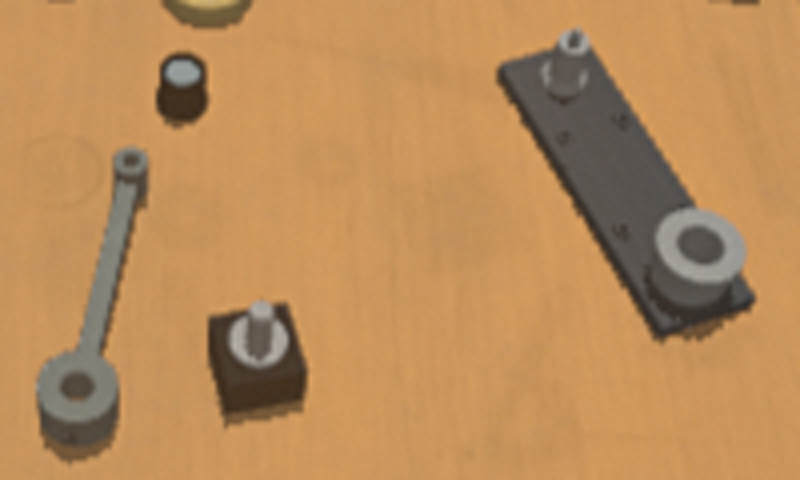

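The crops show the neck rim at top-crop (694,353) and scene-crop (700,245). The pin is at (664,92) / (572,40), the collar at (251,351) / (259,340), and the lever hub at (77,354) / (77,387). I'll refine these with masks and contour fits.

```bash
cat > m.py <<'E'
from h import *
def up(c,x0,x1,y0,y1,f=8):
    return cv2.resize(c["image"][y0:y1,x0:x1],None,fx=f,fy=f,interpolation=cv2.INTER_CUBIC)
def blob(mask,x0,y0,f=8):
    cs,_=cv2.findContours(mask.astype(np.uint8),cv2.RETR_EXTERNAL,cv2.CHAIN_APPROX_NONE)
    k=max(cs,key=cv2.contourArea); h=cv2.convexHull(k)
    (cx,cy),ax,an=cv2.fitEllipse(k); (rx,ry),r=cv2.minEnclosingCircle(k)
    g=lambda p,o:(p+.5)/f-.5+o
    return (g(cx,x0),g(cy,y0)),np.array(ax)/f,cv2.contourArea(k)/f/f
def light(c,x0,x1,y0,y1,th):
    im=up(c,x0,x1,y0,y1).astype(int); sat=im.max(2)-im.min(2)
    return blob((sat<30)&(im.min(2)>th),x0,y0)
E
python3 - <<'E'
from m import *
t=vision.read_camera("top");s=vision.read_camera("scene")
T=lambda p,o=(270,150):((p[0]+.5)/4-.5+o[0],(p[1]+.5)/4-.5+o[1])
S=lambda p:T(p,(280,165))
for n,c,pts in(("top",t,[T((694,353)),T((664,92)),T((251,351)),T((77,354)),T((181,113))]),("scene",s,[S((700,245)),S((572,40)),S((259,340)),S((77,387)),S((131,160))])):
    for nm,p,z in zip(("neck","pin","collar","hub","end"),pts,(.05,.068,.042,.034,.034)):
        print(n,nm,np.round(p,1),onz(c,*p,z).round(4), c["image"][int(round(p[1]))-8:int(round(p[1]))+9:2,int(round(p[0]))].min(1).tolist())
for th in(110,125,140):
    print(th,"neckT",light(t,426,460,222,254,th),"collarT",light(t,320,345,227,250,th))
    print(th,"neckS",light(s,440,470,210,244,th),"pinT",light(t,428,444,165,182,th))
for nm,c,b in(("lever T",t,(275,325,170,255)),):
    im=up(c,*b).astype(int); m=(im[:,:,0]-im[:,:,2]<25)&(im.min(2)>70); cv2.imwrite("pics/lm.png",m*255.)
E
```

```text
top neck [443.1 237.9] [ 0.466  -0.3254  0.05  ] [148, 126, 73, 63, 66, 83, 92, 131, 148]
top pin [435.6 172.6] [ 0.6324 -0.3063  0.068 ] [85, 97, 142, 132, 101, 132, 114, 89, 83]
top collar [332.4 237.4] [ 0.4728 -0.0415  0.042 ] [60, 136, 156, 130, 154, 153, 113, 131, 78]
top hub [288.9 238.1] [0.4729 0.0707 0.034 ] [115, 123, 96, 70, 105, 99, 104, 122, 119]
top end [314.9 177.9] [0.628  0.0008 0.034 ] [105, 107, 116, 102, 63, 100, 106, 98, 94]
scene neck [454.6 225.9] [ 0.4647 -0.3261  0.05  ] [149, 151, 80, 76, 78, 76, 76, 150, 152]
scene pin [422.6 174.6] [ 0.6268 -0.3033  0.068 ] [93, 94, 97, 94, 71, 135, 82, 81, 80]
scene collar [344.4 249.6] [ 0.4719 -0.0414  0.042 ] [158, 130, 83, 80, 80, 83, 90, 109, 43]
scene hub [298.9 261.4] [0.4722 0.0718 0.034 ] [116, 118, 105, 62, 65, 60, 100, 118, 120]
scene end [312.4 204.6] [ 6.274e-01 -5.000e-04  3.400e-02] [91, 91, 101, 91, 57, 109, 60, 104, 119]
110 neckT ((443.3700981140137, 237.89037895202637), array([21.02573586, 22.12783813]), 364.8984375) collarT ((332.1842460632324, 237.27404689788818), array([13.91644955, 14.06648064]), 1
[... 399 characters left out ...]
5)
125 neckS ((454.6962671279907, 226.02587127685547), array([16.96923065, 22.44370079]), 298.953125) pinT ((435.4058270454407, 172.24735927581787), array([7.85080671, 8.32104206]), 51.0390625)
140 neckT ((443.4973487854004, 237.9390754699707), array([19.537323  , 19.85235786]), 304.4296875) collarT ((332.45972633361816, 237.05777168273926), array([11.38320065, 12.52503777]), 90.5234375)
140 neckS ((454.7981376647949, 225.94362449645996), array([16.48226166, 21.77491379]), 281.6484375) pinT ((435.30256366729736, 172.16112422943115), array([6.22535229, 6.79854631]), 20.421875)[ WARN:0@2.079] global loadsave.cpp:1063 imwrite_ Unsupported depth image for selected encoder is fallbacked to CV_8U.
```

```bash
cat >> m.py <<'E'
from scipy.spatial.transform import Rotation as Ro
def tri(ca,pa,cb,pb):
    o1,d1=ray(ca,*pa);o2,d2=ray(cb,*pb)
    k=np.linalg.lstsq(np.c_[d1,-d2],o2-o1,rcond=None)[0]
    a,b=o1+k[0]*d1,o2+k[1]*d2; return (a+b)/2,np.linalg.norm(a-b)
def go(target,yaw=None):
    o=sensors.get_obs(); R=Ro.from_euler("xyz",o["tool_rot"],degrees=True)
    print("pose",np.round(o["tool_pos"],4),np.round(o["tool_rot"],2),"tool shift mm",(R.inv().apply(np.array(target)-o["tool_pos"])*1000).round(1))
    if yaw is not None: print("rotvec",(R.inv()*Ro.from_euler("xyz",[180,0,yaw],degrees=True)).as_rotvec().round(4))
E
python3 - <<'E'
from m import *
t=vision.read_camera("top");s=vision.read_camera("scene")
nt,ns=onz(t,443.45,237.94,.05),onz(s,454.65,226.03,.05);pt,ps=onz(t,435.4,172.2,.056),onz(s,422.6,174.6,.056)
print("neck",nt,ns,"post",pt,ps,np.linalg.norm(pt-nt),np.linalg.norm(ps-ns))
print("pin68",onz(t,435.4,172.2,.068))
ct=onz(t,332.2,237.25,.042); print("collar",ct)
print("loupe",onz(t,335,154,.035))
print("tip scene",onz(s,(261+.5)/4+279.5,(305+.5)/4+164.5,.076),"tip top",onz(t,(250.5)/4+269.5,(354.5)/4+149.5,.076))
for q in((260,265),(258,262)): print("monitor",tri(t,(242,268),s,q))
go([ct[0],ct[1],.12]); go([nt[0],nt[1],.12])
E
```

```text
neck [ 0.46582569 -0.32619161  0.05      ] [ 0.46425709 -0.32595411  0.05      ] post [ 0.63489511 -0.30955088  0.056     ] [ 0.63565546 -0.30936087  0.056     ] 0.16999229913910446 0.172304203828293
pin68 [ 0.6334668  -0.30576604  0.068     ]
collar [ 0.47316963 -0.04106365  0.042     ]
loupe [ 0.68983165 -0.05305082  0.035     ]
tip scene [ 0.47581344 -0.04192362  0.076     ] tip top [ 0.47275048 -0.03976815  0.076     ]
monitor (array([0.41502349, 0.16442376, 0.1609924 ]), np.float64(0.0015190019472044159))
monitor (array([0.41683008, 0.16487504, 0.17018828]), np.float64(0.0033333000677911112))
pose [ 0.2772 -0.5878  0.2302] [-179.97    0.     25.26] tool shift mm [ 410.5 -410.8  110.4]
pose [ 0.2772 -0.5878  0.2302] [-179.97    0.     25.26] tool shift mm [ 282.2 -156.   110.3]
```

Call:
{"api": "drive_tool", "payload": {"moves": [{"x": 100,"y": -100,"z": 20,"fingers": -1},{"x": 205,"y": -205,"z": 50,"fingers": -1},{"x": 410.5,"y": -411,"z": 80,"fingers": -1},{"x": 410.5,"y": -411,"z": 80,"fingers": -1},{"x": 410.5,"y": -411,"z": 80,"fingers": -1},{"x": 410.5,"y": -411,"z": 80,"fingers": -1},{"x": 410.5,"y": -411,"z": 80,"fingers": -1},{"x": 410.5,"y": -411,"z": 80,"fingers": -1},{"x": 410.5,"y": -411,"z": 80,"fingers": -1},{"x": 410.5,"y": -411,"z": 80,"fingers": -1},{"x": 410.5,"y": -411,"z": 80,"fingers": -1},{"x": 410.5,"y": -411,"z": 80,"fingers": -1},{"x": 410.5,"y": -411,"z": 80,"fingers": -1},{"x": 410.5,"y": -411,"z": 80,"fingers": -1},{"x": 410.5,"y": -411,"z": 80,"fingers": -1},{"x": 410.5,"y": -411,"z": 80,"fingers": -1}], "force": 25}}

```text
invalid input at $.moves[0]: expected keys x, y, z, rx, ry, rz, fingers
```

Call:
{"api": "drive_tool", "payload": {"moves": [{"x": 100,"y": -100,"z": 20,"rx": 0,"ry": 0,"rz": 0,"fingers": -1},{"x": 205,"y": -205,"z": 50,"rx": 0,"ry": 0,"rz": 0,"fingers": -1},{"x": 410.5,"y": -411,"z": 80,"rx": 0,"ry": 0,"rz": 0,"fingers": -1},{"x": 410.5,"y": -411,"z": 80,"rx": 0,"ry": 0,"rz": 0,"fingers": -1},{"x": 410.5,"y": -411,"z": 80,"rx": 0,"ry": 0,"rz": 0,"fingers": -1},{"x": 410.5,"y": -411,"z": 80,"rx": 0,"ry": 0,"rz": 0,"fingers": -1},{"x": 410.5,"y": -411,"z": 80,"rx": 0,"ry": 0,"rz": 0,"fingers": -1},{"x": 410.5,"y": -411,"z": 80,"rx": 0,"ry": 0,"rz": 0,"fingers": -1},{"x": 410.5,"y": -411,"z": 80,"rx": 0,"ry": 0,"rz": 0,"fingers": -1},{"x": 410.5,"y": -411,"z": 80,"rx": 0,"ry": 0,"rz": 0,"fingers": -1},{"x": 410.5,"y": -411,"z": 80,"rx": 0,"ry": 0,"rz": 0,"fingers": -1},{"x": 410.5,"y": -411,"z": 80,"rx": 0,"ry": 0,"rz": 0,"fingers": -1},{"x": 410.5,"y": -411,"z": 80,"rx": 0,"ry": 0,"rz": 0,"fingers": -1},{"x": 410.5,"y": -411,"z": 80,"rx": 0,"ry": 0,"rz": 0,"fingers": -1}], "force": 25}}

```text
time_s: 2.05
tool_pos: [0.4731, -0.0423, 0.1507]
tool_rot: [180.0, 0.0, 25.1]
force: [-0.1, -0.6, -0.6]
grip_width: 0.0871
grasp_force: 0.0
```

```bash
python3 - <<'E'
from m import *
go([.4732,-.0408,.053],25.26)
E
```

```text
pose [ 0.4731 -0.0423  0.1507] [179.97   0.    25.13] tool shift mm [ 0.7 -1.3 97.7]
rotvec [ 0.0005  0.     -0.0022]
```

Call:
{"api": "drive_tool", "payload": {"moves": [{"x": 0.7,"y": -1.3,"z": 40,"rx": 0,"ry": 0,"rz": 0,"fingers": -1},{"x": 0.7,"y": -1.3,"z": 75,"rx": 0,"ry": 0,"rz": 0,"fingers": -1},{"x": 0.7,"y": -1.3,"z": 92,"rx": 0,"ry": 0,"rz": 0,"fingers": -1},{"x": 0.7,"y": -1.3,"z": 97,"rx": 0,"ry": 0,"rz": 0,"fingers": -1},{"x": 0.7,"y": -1.3,"z": 97,"rx": 0,"ry": 0,"rz": 0,"fingers": 0},{"x": 0.7,"y": -1.3,"z": 97,"rx": 0,"ry": 0,"rz": 0,"fingers": 1},{"x": 0.7,"y": -1.3,"z": 97,"rx": 0,"ry": 0,"rz": 0,"fingers": 1},{"x": 0.7,"y": -1.3,"z": 97,"rx": 0,"ry": 0,"rz": 0,"fingers": 1},{"x": 0.7,"y": -1.3,"z": 97,"rx": 0,"ry": 0,"rz": 0,"fingers": 1},{"x": 0.7,"y": -1.3,"z": 97,"rx": 0,"ry": 0,"rz": 0,"fingers": 1}], "force": 20}}

```text
time_s: 3.3
tool_pos: [0.4733, -0.0396, 0.0536]
tool_rot: [180.0, 0.0, 25.3]
force: [-0.1, -0.5, -1.0]
grip_width: 0.0349
grasp_force: 0.0
```

Call:
{"api": "drive_tool", "payload": {"moves": [{"x": 0,"y": 0,"z": 0,"rx": 0,"ry": 0,"rz": 0,"fingers": 1},{"x": 0,"y": 0,"z": 0,"rx": 0,"ry": 0,"rz": 0,"fingers": 1},{"x": 0,"y": 0,"z": 0,"rx": 0,"ry": 0,"rz": 0,"fingers": 1},{"x": 0,"y": 0,"z": 0,"rx": 0,"ry": 0,"rz": 0,"fingers": 1},{"x": 0,"y": 0,"z": 0,"rx": 0,"ry": 0,"rz": 0,"fingers": 1}]}}

```text
time_s: 3.92
tool_pos: [0.4733, -0.0396, 0.0535]
tool_rot: [180.0, 0.0, 25.3]
force: [0.3, 0.1, -1.4]
grip_width: 0.0161
grasp_force: 20.0
```

Call:
{"api": "drive_tool", "payload": {"moves": [{"x": 0,"y": 0,"z": -15,"rx": 0,"ry": 0,"rz": 0,"fingers": 1},{"x": 0,"y": 0,"z": -45,"rx": 0,"ry": 0,"rz": 0,"fingers": 1},{"x": 0,"y": 0,"z": -80,"rx": 0,"ry": 0,"rz": 0,"fingers": 1},{"x": -25,"y": 50,"z": -80,"rx": 0,"ry": 0,"rz": 0,"fingers": 1},{"x": -50,"y": 100,"z": -80,"rx": 0,"ry": 0,"rz": 0,"fingers": 1},{"x": -75,"y": 150,"z": -80,"rx": 0,"ry": 0,"rz": 0,"fingers": 1},{"x": -100,"y": 200,"z": -80,"rx": 0,"ry": 0,"rz": 0,"fingers": 1},{"x": -120,"y": 240,"z": -80,"rx": 0,"ry": 0,"rz": 0,"fingers": 1},{"x": -129.5,"y": 255.5,"z": -80,"rx": 0,"ry": 0,"rz": 0,"fingers": 1},{"x": -129.5,"y": 255.5,"z": -80,"rx": 0,"ry": 0,"rz": 0,"fingers": 1},{"x": -129.5,"y": 255.5,"z": -80,"rx": 0,"ry": 0,"rz": 0,"fingers": 1}]}}

```text
time_s: 5.3
tool_pos: [0.4659, -0.3235, 0.1338]
tool_rot: [-179.9, -0.0, 25.4]
force: [-0.2, 0.1, -2.0]
grip_width: 0.0158
grasp_force: 20.0
```

```bash
python3 - <<'E'
from m import *
out=[]
for n,(u,v) in (("top",(443,238)),("scene",(454,215))):
    c=vision.read_camera(n); u0,v0=u-30,v-30
    out.append(cv2.resize(c["image"][v0:v0+62,u0:u0+62],(398,398),interpolation=cv2.INTER_CUBIC)[:,:,::-1])
    o=sensors.get_obs(); p=o["tool_pos"]; print(n,u0,v0,p,o["tool_rot"],o["grip_width"],"pred foot/collar px",proj(c,[p[0],p[1],p[2]-.0475]),proj(c,[p[0],p[1],p[2]-.0175]))
cv2.imwrite("pics/over.png",np.hstack(out))
E
```

```text
top 413 208 [ 0.46597445 -0.32346614  0.1338181 ] [-1.79964022e+02 -3.46298092e-02  2.54375506e+01] 0.015823007636453102 pred foot/collar px [447.21633545 238.67470518] [451.49686561 239.35855804]
scene 424 185 [ 0.46591709 -0.32366307  0.13378835] [-1.79976402e+02 -2.27233397e-02  2.54379418e+01] 0.0157592763460715 pred foot/collar px [457.23490762 217.46556776] [460.45553311 210.33410784]
```

View pics/over.png

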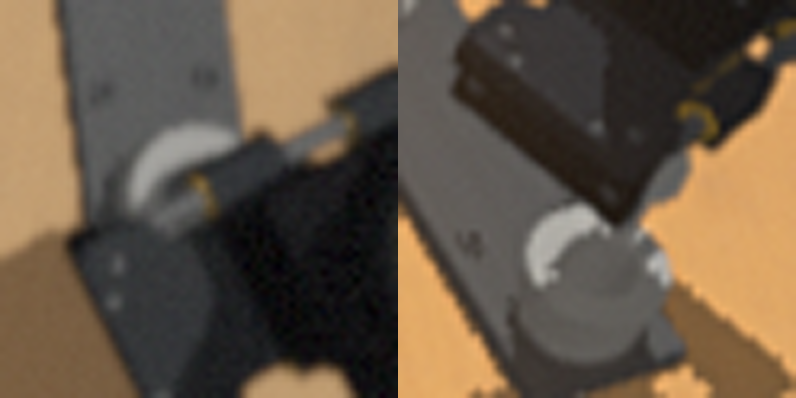

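The right half shows the plug hanging over the neck, near scene px (457,217). The gripper hides the plug in the top view, so I'll correct the offset and go down in stages while watching the force.

Call:
{"api": "drive_tool", "payload": {"moves": [{"x": -1.8,"y": 2,"z": 10,"rx": 0,"ry": 0,"rz": 0,"fingers": 1},{"x": -1.8,"y": 2,"z": 25,"rx": 0,"ry": 0,"rz": 0,"fingers": 1},{"x": -1.8,"y": 2,"z": 35,"rx": 0,"ry": 0,"rz": 0,"fingers": 1},{"x": -1.8,"y": 2,"z": 40,"rx": 0,"ry": 0,"rz": 0,"fingers": 1},{"x": -1.8,"y": 2,"z": 40,"rx": 0,"ry": 0,"rz": 0,"fingers": 1},{"x": -1.8,"y": 2,"z": 40,"rx": 0,"ry": 0,"rz": 0,"fingers": 1}]}}

```text
time_s: 6.15
tool_pos: [0.4647, -0.3287, 0.0939]
tool_rot: [180.0, -0.0, 25.3]
force: [-0.0, 0.5, -1.2]
grip_width: 0.016
grasp_force: 20.0
```

```bash
python3 - <<'E'
from m import *
out=[]
for n,(u,v) in (("top",(443,238)),("scene",(454,220))):
    c=vision.read_camera(n); u0,v0=u-25,v-25
    out.append(cv2.resize(c["image"][v0:v0+50,u0:u0+50],(400,400),interpolation=cv2.INTER_CUBIC)[:,:,::-1])
    o=sensors.get_obs(); p=o["tool_pos"]; print(n,u0,v0,p,o["force"].round(1))
    for z,k in((-.0475,"foot"),(-.0175,"collar")): print(k,(proj(c,[p[0],p[1],p[2]+z])-[u0,v0])*8)
    print("neck",(proj(c,[.4652,-.3261,.05])-[u0,v0])*8)
cv2.imwrite("pics/over2.png",np.hstack(out))
go([.4652,-.3261,.0676])
E
```

```text
top 418 213 [ 0.46475418 -0.32869317  0.09402854] [ 0.1 -0.  -1. ]
foot [207.87049053 202.13383396]
collar [239.81469974 207.26517603]
neck [203.38777932 201.48574513]
scene 429 195 [ 0.46474979 -0.32871123  0.09406943] [-0.1  0.7 -0.7]
foot [209.88446862 251.17154709]
collar [234.54641382 197.35333601]
neck [204.34877592 245.69654419]
pose [ 0.4647 -0.3287  0.0941] [ 1.7995e+02 -2.0000e-02  2.5250e+01] tool shift mm [ 1.5 -2.2 26.5]
```

View pics/over2.png

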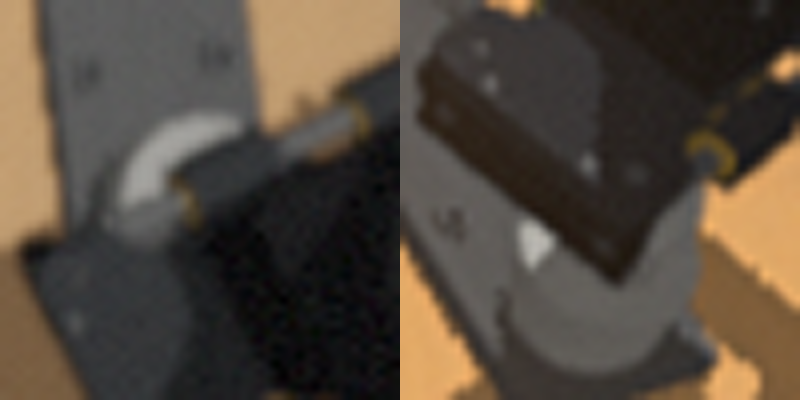

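Both views show the foot entering the neck, about 2–3 mm off. I'll correct that before going deeper.

Call:
{"api": "drive_tool", "payload": {"moves": [{"x": 1.5,"y": -2.2,"z": 0,"rx": 0,"ry": 0,"rz": 0,"fingers": 1},{"x": 1.5,"y": -2.2,"z": 0,"rx": 0,"ry": 0,"rz": 0,"fingers": 1},{"x": 1.5,"y": -2.2,"z": 3,"rx": 0,"ry": 0,"rz": 0,"fingers": 1},{"x": 1.5,"y": -2.2,"z": 6,"rx": 0,"ry": 0,"rz": 0,"fingers": 1},{"x": 1.5,"y": -2.2,"z": 6,"rx": 0,"ry": 0,"rz": 0,"fingers": 1},{"x": 1.5,"y": -2.2,"z": 6,"rx": 0,"ry": 0,"rz": 0,"fingers": 1}]}}

```text
time_s: 7.0
tool_pos: [0.4648, -0.3259, 0.0875]
tool_rot: [-180.0, 0.0, 25.3]
force: [-0.0, 0.5, -1.1]
grip_width: 0.0161
grasp_force: 20.0
```

```bash
python3 - <<'E'
from m import *
go([.4652,-.3261,.0676])
E
```

```text
pose [ 0.4648 -0.3259  0.0875] [-180.      0.     25.26] tool shift mm [ 0.3  0.4 19.9]
```

Call:
{"api": "drive_tool", "payload": {"moves": [{"x": 0.3,"y": 0.3,"z": 3,"rx": 0,"ry": 0,"rz": 0,"fingers": 1},{"x": 0.3,"y": 0.3,"z": 6,"rx": 0,"ry": 0,"rz": 0,"fingers": 1},{"x": 0.3,"y": 0.3,"z": 9,"rx": 0,"ry": 0,"rz": 0,"fingers": 1},{"x": 0.3,"y": 0.3,"z": 12,"rx": 0,"ry": 0,"rz": 0,"fingers": 1},{"x": 0.3,"y": 0.3,"z": 12,"rx": 0,"ry": 0,"rz": 0,"fingers": 1}]}}

```text
time_s: 7.62
tool_pos: [0.465, -0.3258, 0.0752]
tool_rot: [-180.0, 0.0, 25.3]
force: [-0.6, -0.8, -0.6]
grip_width: 0.0162
grasp_force: 20.0
```

Call:
{"api": "drive_tool", "payload": {"moves": [{"x": 0,"y": 0,"z": 2,"rx": 0,"ry": 0,"rz": 0,"fingers": 1},{"x": 0,"y": 0,"z": 4,"rx": 0,"ry": 0,"rz": 0,"fingers": 1},{"x": 0,"y": 0,"z": 6,"rx": 0,"ry": 0,"rz": 0,"fingers": 1},{"x": 0,"y": 0,"z": 6,"rx": 0,"ry": 0,"rz": 0,"fingers": 1}]}}

```text
time_s: 8.12
tool_pos: [0.4651, -0.3259, 0.0693]
tool_rot: [-180.0, 0.0, 25.3]
force: [0.1, -0.5, -1.2]
grip_width: 0.0162
grasp_force: 20.0
```

Call:
{"api": "drive_tool", "payload": {"moves": [{"x": 0,"y": 0,"z": 1,"rx": 0,"ry": 0,"rz": 0,"fingers": 1},{"x": 0,"y": 0,"z": 2,"rx": 0,"ry": 0,"rz": 0,"fingers": 1},{"x": 0,"y": 0,"z": 2.5,"rx": 0,"ry": 0,"rz": 0,"fingers": 1},{"x": 0,"y": 0,"z": 2.5,"rx": 0,"ry": 0,"rz": 0,"fingers": 1}]}}

```text
time_s: 8.62
tool_pos: [0.4653, -0.326, 0.0675]
tool_rot: [180.0, 0.0, 25.3]
force: [-1.2, 0.6, 3.8]
grip_width: 0.0156
grasp_force: 20.0
```

Contact at exactly the expected home height, so I'll release and lift.

Call:
{"api": "drive_tool", "payload": {"moves": [{"x": 0,"y": 0,"z": 0,"rx": 0,"ry": 0,"rz": 0,"fingers": 0.2},{"x": 0,"y": 0,"z": 0,"rx": 0,"ry": 0,"rz": 0,"fingers": 0.2},{"x": 0,"y": 0,"z": 0,"rx": 0,"ry": 0,"rz": 0,"fingers": 0.2},{"x": 0,"y": 0,"z": 0,"rx": 0,"ry": 0,"rz": 0,"fingers": 0.2},{"x": 0,"y": 0,"z": -15,"rx": 0,"ry": 0,"rz": 0,"fingers": 0.2},{"x": 0,"y": 0,"z": -40,"rx": 0,"ry": 0,"rz": 0,"fingers": 0.2},{"x": 0,"y": 0,"z": -80,"rx": 0,"ry": 0,"rz": 0,"fingers": 0.2},{"x": 0,"y": 0,"z": -120,"rx": 0,"ry": 0,"rz": 0,"fingers": 0.2},{"x": 0,"y": 0,"z": -120,"rx": 0,"ry": 0,"rz": 0,"fingers": 0.2}]}}

```text
time_s: 9.75
tool_pos: [0.4676, -0.3273, 0.1921]
tool_rot: [179.6, -0.2, 25.3]
force: [-0.2, 0.4, 0.5]
grip_width: 0.0346
grasp_force: 0.0
```

```bash
python3 - <<'E'
from m import *
# lever axes from top image measured at start (hub, end, top face z=.034), averaged with scene
hub=np.array([.4726,.0712]);end=np.array([.6277,.0002]);d=(end-hub)/np.linalg.norm(end-hub)
print(np.linalg.norm(end-hub),"yaw",np.degrees(np.arctan2(d[1],d[0])),"bal",hub+.044*d)
b=hub+.044*d; go([b[0],b[1],.12],np.degrees(np.arctan2(d[1],d[0])))
E
```

```text
0.17057845702198154 yaw -24.596846944475946 bal [0.5126074  0.05288585]
pose [ 0.4676 -0.3273  0.1921] [179.56  -0.23  25.26] tool shift mm [ 202.7 -325.1   70.5]
rotvec [ 0.0055 -0.007   0.8702]
```

Call:
{"api": "drive_tool", "payload": {"moves": [{"x": 25,"y": -40,"z": 0,"rx": 0,"ry": 0,"rz": 0.1,"fingers": -0.26},{"x": 50,"y": -80,"z": 0,"rx": 0,"ry": 0,"rz": 0.25,"fingers": -0.26},{"x": 75,"y": -120,"z": 10,"rx": 0,"ry": 0,"rz": 0.4,"fingers": -0.26},{"x": 100,"y": -160,"z": 20,"rx": 0,"ry": 0,"rz": 0.55,"fingers": -0.26},{"x": 125,"y": -200,"z": 30,"rx": 0,"ry": 0,"rz": 0.7,"fingers": -0.26},{"x": 150,"y": -240,"z": 40,"rx": 0,"ry": 0,"rz": 0.8,"fingers": -0.26},{"x": 175,"y": -280,"z": 50,"rx": 0,"ry": 0,"rz": 0.87,"fingers": -0.26},{"x": 195,"y": -310,"z": 57,"rx": 0,"ry": 0,"rz": 0.87,"fingers": -0.26},{"x": 204.5,"y": -322.3,"z": 57,"rx": 0,"ry": 0,"rz": 0.87,"fingers": -0.26},{"x": 204.5,"y": -322.3,"z": 57,"rx": 0,"ry": 0,"rz": 0.87,"fingers": -0.26},{"x": 204.5,"y": -322.3,"z": 57,"rx": 0,"ry": 0,"rz": 0.87,"fingers": -0.26},{"x": 204.5,"y": -322.3,"z": 57,"rx": 0,"ry": 0,"rz": 0.87,"fingers": -0.26},{"x": 204.5,"y": -322.3,"z": 57,"rx": 0,"ry": 0,"rz": 0.87,"fingers": -0.26}]}}

```text
time_s: 11.38
tool_pos: [0.5127, 0.0517, 0.1301]
tool_rot: [180.0, -0.0, -24.7]
force: [0.2, 0.5, -0.1]
grip_width: 0.0548
grasp_force: 0.0
```

```bash
python3 - <<'E'
from m import *
out=[]
for n,(u0,v0) in (("top",(400,155)),("scene",(395,160))):
    c=vision.read_camera(n); out.append(cv2.resize(c["image"][v0:v0+100,u0:u0+80],(400,500),interpolation=cv2.INTER_CUBIC)[:,:,::-1])
cv2.imwrite("pics/home.png",np.hstack(out))
t=vision.read_camera("top")
cv2.imwrite("pics/topfull.png",t["image"][:,:,::-1])
go([.5126,.0529,.012],-24.6); print(sensors.get_obs()["grip_width"],sensors.get_obs()["qpos"].round(0))
E
```

```text
pose [0.5127 0.0524 0.1301] [ 1.7999e+02 -1.0000e-02 -2.4630e+01] tool shift mm [ -0.3  -0.5 118.1]
rotvec [ 0.0001 -0.0001 -0.0005]
0.05499619805747762 [  24.    9.  -35.  108.    6.   65. -128.]
```

View pics/home.png

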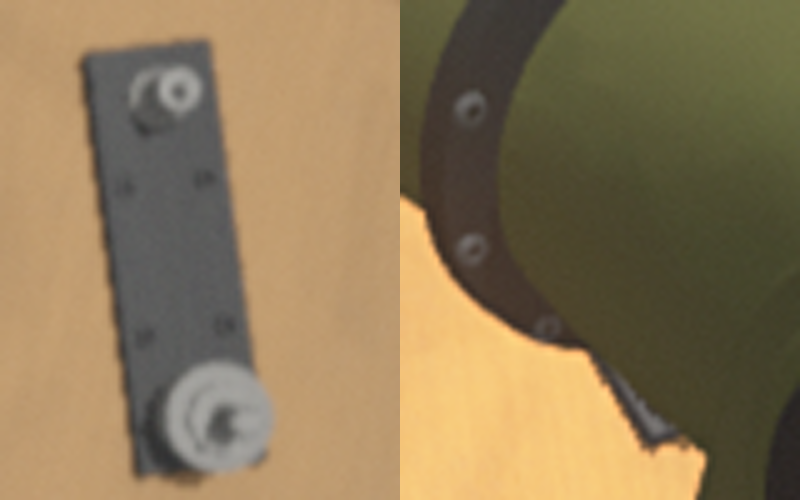

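The top view shows the plug upright and its collar centred in the neck rim near px (443,238). The arm blocks the scene view. Next I'll lower onto the lever.

Call:
{"api": "drive_tool", "payload": {"moves": [{"x": -0.2,"y": -0.4,"z": 40,"rx": 0,"ry": 0,"rz": 0,"fingers": -0.26},{"x": -0.2,"y": -0.4,"z": 80,"rx": 0,"ry": 0,"rz": 0,"fingers": -0.26},{"x": -0.2,"y": -0.4,"z": 100,"rx": 0,"ry": 0,"rz": 0,"fingers": -0.26},{"x": -0.2,"y": -0.4,"z": 110,"rx": 0,"ry": 0,"rz": 0,"fingers": -0.26},{"x": -0.2,"y": -0.4,"z": 116,"rx": 0,"ry": 0,"rz": 0,"fingers": -0.26},{"x": -0.2,"y": -0.4,"z": 118,"rx": 0,"ry": 0,"rz": 0,"fingers": -0.26},{"x": -0.2,"y": -0.4,"z": 118,"rx": 0,"ry": 0,"rz": 0,"fingers": 0.3},{"x": -0.2,"y": -0.4,"z": 118,"rx": 0,"ry": 0,"rz": 0,"fingers": 1},{"x": -0.2,"y": -0.4,"z": 118,"rx": 0,"ry": 0,"rz": 0,"fingers": 1},{"x": -0.2,"y": -0.4,"z": 118,"rx": 0,"ry": 0,"rz": 0,"fingers": 1},{"x": -0.2,"y": -0.4,"z": 118,"rx": 0,"ry": 0,"rz": 0,"fingers": 1},{"x": -0.2,"y": -0.4,"z": 118,"rx": 0,"ry": 0,"rz": 0,"fingers": 1},{"x": -0.2,"y": -0.4,"z": 118,"rx": 0,"ry": 0,"rz": 0,"fingers": 1},{"x": -0.2,"y": -0.4,"z": 118,"rx": 0,"ry": 0,"rz": 0,"fingers": 1}], "force": 45}}

```text
time_s: 13.28
tool_pos: [0.5127, 0.0533, 0.0121]
tool_rot: [-180.0, -0.0, -24.6]
force: [-0.6, 0.8, -0.2]
grip_width: 0.0132
grasp_force: 45.0
```

Call:
{"api": "drive_tool", "payload": {"moves": [{"x": 0,"y": 0,"z": -5,"rx": 0,"ry": 0,"rz": 0,"fingers": 1},{"x": 0,"y": 0,"z": -15,"rx": 0,"ry": 0,"rz": 0,"fingers": 1},{"x": 0,"y": 0,"z": -30,"rx": 0,"ry": 0,"rz": 0,"fingers": 1},{"x": 0,"y": 0,"z": -50,"rx": 0,"ry": 0,"rz": 0,"fingers": 1},{"x": 0,"y": 0,"z": -70,"rx": 0,"ry": 0,"rz": 0,"fingers": 1},{"x": 0,"y": 0,"z": -95,"rx": 0,"ry": 0,"rz": 0,"fingers": 1},{"x": 0,"y": 0,"z": -120,"rx": 0,"ry": 0,"rz": 0,"fingers": 1},{"x": 0,"y": 0,"z": -140,"rx": 0,"ry": 0,"rz": 0,"fingers": 1},{"x": 0,"y": 0,"z": -150,"rx": 0,"ry": 0,"rz": 0,"fingers": 1},{"x": 0,"y": 0,"z": -150,"rx": 0,"ry": 0,"rz": 0,"fingers": 1},{"x": 0,"y": 0,"z": -150,"rx": 0,"ry": 0,"rz": 0,"fingers": 1},{"x": 0,"y": 0,"z": -150,"rx": 0,"ry": 0,"rz": 0,"fingers": 1}]}}

```text
time_s: 14.78
tool_pos: [0.5119, 0.0532, 0.161]
tool_rot: [180.0, 0.1, -24.6]
force: [0.3, -2.3, -8.2]
grip_width: 0.0137
grasp_force: 45.0
```

```bash
python3 - <<'E'
from m import *
o=sensors.get_obs(); print(o["force"],o["wrist_torque"],o["grip_width"],o["qpos"].round(0))
t=vision.read_camera("top"); z=o["tool_pos"][2]-.012
y=np.radians(o["tool_rot"][2]); 
for k,x in(("hub",-.044),("end",.126)):
    print(k,proj(t,[o["tool_pos"][0]+x*np.cos(y),o["tool_pos"][1]+x*np.sin(y),z+.034]))
cv2.imwrite("pics/lift.png",cv2.resize(t["image"][140:290,250:400],None,fx=4,fy=4)[:,:,::-1])
yf=np.degrees(np.arctan2(-.3095+.3261,.17)); n=np.array([.4652,-.3260]); b=n+.044*np.array([np.cos(np.radians(yf)),np.sin(np.radians(yf))])
print(yf,b); go([b[0],b[1],z+.012],yf)
E
```

```text
[ 0.33192379 -2.32926666 -8.1822311 ] [ 0.11650208 -0.01110292 -0.00272698] 0.013721125947759472 [  24.    7.  -35.  106.    4.   68. -127.]
hub [282.81152232 242.17674494]
end [313.95415252 171.24468198]
5.577083465328206 [ 0.50899172 -0.32172387]
pose [0.5121 0.0532 0.1612] [ 1.7997e+02  9.0000e-02 -2.4590e+01] tool shift mm [1.532e+02 3.422e+02 1.000e-01]
rotvec [ 2.000e-04  1.600e-03 -5.264e-01]
```

View pics/lift.png

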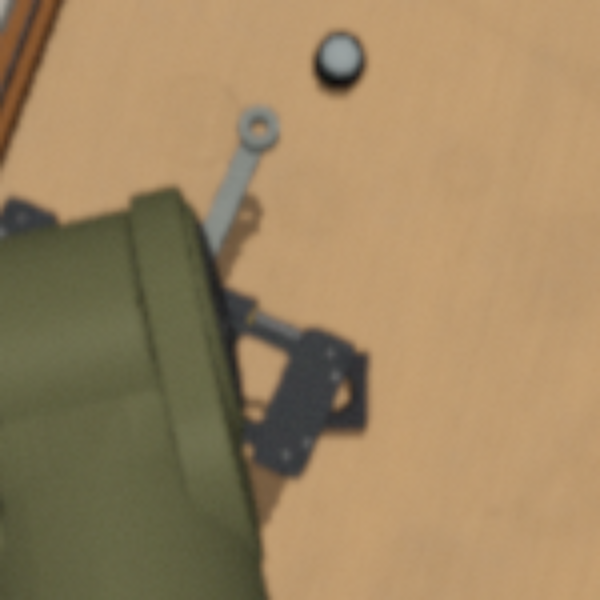

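The small end is at top px (314,171.5), against a prediction of (314,171.2), so the lever is level and gripped as planned. Now I'll carry it over the fixture.

Call:
{"api": "drive_tool", "payload": {"moves": [{"x": 6,"y": 14,"z": 0,"rx": 0,"ry": 0,"rz": -0.02,"fingers": 1},{"x": 17,"y": 38,"z": 0,"rx": 0,"ry": 0,"rz": -0.05,"fingers": 1},{"x": 31,"y": 70,"z": 0,"rx": 0,"ry": 0,"rz": -0.1,"fingers": 1},{"x": 46,"y": 104,"z": 0,"rx": 0,"ry": 0,"rz": -0.15,"fingers": 1},{"x": 61,"y": 138,"z": 0,"rx": 0,"ry": 0,"rz": -0.2,"fingers": 1},{"x": 76,"y": 172,"z": 0,"rx": 0,"ry": 0,"rz": -0.25,"fingers": 1},{"x": 91,"y": 206,"z": 0,"rx": 0,"ry": 0,"rz": -0.3,"fingers": 1},{"x": 106,"y": 238,"z": 0,"rx": 0,"ry": 0,"rz": -0.36,"fingers": 1},{"x": 120,"y": 268,"z": 0,"rx": 0,"ry": 0,"rz": -0.42,"fingers": 1},{"x": 132,"y": 294,"z": 0,"rx": 0,"ry": 0,"rz": -0.47,"fingers": 1},{"x": 142,"y": 316,"z": 0,"rx": 0,"ry": 0,"rz": -0.51,"fingers": 1},{"x": 149,"y": 333,"z": 0,"rx": 0,"ry": 0,"rz": -0.526,"fingers": 1},{"x": 153,"y": 342,"z": 0,"rx": 0,"ry": 0,"rz": -0.526,"fingers": 1},{"x": 153,"y": 342,"z": 0,"rx": 0,"ry": 0,"rz": -0.526,"fingers": 1},{"x": 153,"y": 342,"z": 0,"rx": 0,"ry": 0,"rz": -0.526,"fingers": 1},{"x": 153,"y": 342,"z": 0,"rx": 0,"ry": 0,"rz": -0.526,"fingers": 1}]}}

```text
time_s: 16.82
tool_pos: [0.5098, -0.3203, 0.1621]
tool_rot: [-180.0, -0.0, 5.6]
force: [-0.1, -0.3, -6.9]
grip_width: 0.0138
grasp_force: 45.0
```

```bash
python3 - <<'E'
from m import *
go([.509,-.3217,.142],5.58)
E
```

```text
pose [ 0.5098 -0.3203  0.1621] [-1.7999e+02 -1.0000e-02  5.6300e+00] tool shift mm [-0.9  1.3 20.1]
rotvec [-0.0002 -0.0001  0.0009]
```

Call:
{"api": "drive_tool", "payload": {"moves": [{"x": -0.5,"y": 0.7,"z": 5,"rx": 0,"ry": 0,"rz": 0,"fingers": 1},{"x": -0.5,"y": 0.7,"z": 12,"rx": 0,"ry": 0,"rz": 0,"fingers": 1},{"x": -0.5,"y": 0.7,"z": 18,"rx": 0,"ry": 0,"rz": 0,"fingers": 1},{"x": -0.5,"y": 0.7,"z": 20,"rx": 0,"ry": 0,"rz": 0,"fingers": 1},{"x": -0.5,"y": 0.7,"z": 20,"rx": 0,"ry": 0,"rz": 0,"fingers": 1},{"x": -0.5,"y": 0.7,"z": 20,"rx": 0,"ry": 0,"rz": 0,"fingers": 1},{"x": -0.5,"y": 0.7,"z": 20,"rx": 0,"ry": 0,"rz": 0,"fingers": 1}]}}

```text
time_s: 17.7
tool_pos: [0.5092, -0.3223, 0.1423]
tool_rot: [180.0, -0.0, 5.5]
force: [0.2, -0.1, -6.8]
grip_width: 0.0135
grasp_force: 45.0
```

```bash
python3 - <<'E'
from m import *
o=sensors.get_obs(); p=o["tool_pos"]; y=np.radians(o["tool_rot"][2]); z=p[2]-.012
out=[]
for n,(u0,v0) in (("top",(405,140)),("scene",(400,130))):
    c=vision.read_camera(n)
    P=lambda X:((proj(c,X)-[u0,v0])*4).round(0)
    for k,x in(("hub",-.044),("end",.126)): print(n,k,P([p[0]+x*np.cos(y),p[1]+x*np.sin(y),z+.034]))
    out.append(cv2.resize(c["image"][v0:v0+140,u0:u0+95],None,fx=4,fy=4,interpolation=cv2.INTER_CUBIC)[:,:,::-1])
cv2.imwrite("pics/fin.png",np.hstack(out)); go([.509,-.3217,.142],5.58)
E
```

```text
top hub [221. 403.]
top end [181. 106.]
scene hub [269. 273.]
scene end [126.  68.]
pose [ 0.5091 -0.3222  0.1422] [ 1.7998e+02 -1.0000e-02  5.5500e+00] tool shift mm [-0.1 -0.5  0.2]
rotvec [ 0.0003 -0.0002 -0.0006]
```

View pics/fin.png

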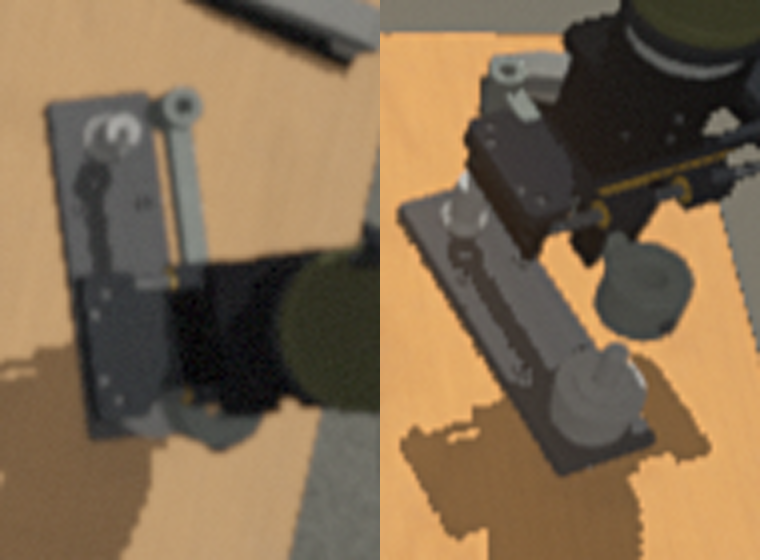

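The lever is where it was predicted: the end is at crop (181,106) in the top view and (125,68) in the scene view, and the scene hub is at (269,280). The plug is still standing in the neck, so I'll hand the job in.

```bash
python3 -c "
from h import *
print(workorder.sign_off())"
```

```text
the job is handed in; nothing more can be done
None
```

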